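# Face a sample bottle to the code reader and work its sprung shutter pull

## Task

Turn the labelled bottle on the code reader's rest disc until its label faces the scanner window squarely, leaving it standing upright and centred on the disc. Then pull the sprung T-grip on the reader's sloped face all the way out to its stop, hold it there for a good second, and ease it back in until it is fully home, without ever letting it snap back. Leave the bottle facing the window and everything else on the bench where it stands.

Things in the scene. Friction and masses are not known exactly. Their poses are not given: they have to be found in the camera images.
- reader: Code reader, a cream bench instrument, fixed. Origin on its underside; z up; its -x side is the front and looks to the robot's left (+y) within 0.3 rad. Base plate x -100..100, y -195..150, 15 mm thick, with the rest disc on its +y half. On the other half the scanner block (x -70..48, y -130..-10, to 119 mm high); its scanner window faces the reader's +y, towards the disc.
- slope (a point): Centre of the grey metal face on the scanner block's front top, at (-20, -70, 85) mm in the reader's frame: 100 x 116 mm, sloping 40 degrees, facing up and towards the reader's -x. The sprung pull comes out square to it. Axes as the reader's.
- lamp_arm (a point): Middle of the underside of the lamp arm, fixed over the slope, at (2, -111, 178) mm in the reader's frame; axes as the reader's. Beam x -26..30, y -192..-30, z 178..215, on a column x -5..41, y -192..-152; lamp on top to z 237. It blocks reaching the grip from straight above: tilt the tool about 40 degrees, along the pull's axis.
- rest (a point): Centre of the top of the round grey rest disc (80 mm across, flat) on the reader's base plate, 15 mm above the table, at (-20, 100, 15) in the reader's frame; axes as the reader's.
- window (a point): Centre of the scanner window, at (-20, -6, 58) in the reader's frame; it looks along the reader's +y axis. Axes as the reader's.
- bottle: Amber bottle, round, 56 mm diameter, 121 mm tall without rib, 150 to 310 g, loose on the rest disc within 6 mm of its centre, label turned any way but the right one. Origin: centre of its underside; z up; its +x axis points out through the middle of the label, so it must end along the reader's -y axis. 56 mm wide up to 66 mm high, then a shoulder to a 32 mm neck.
- cap (a point): Middle of the bottle's black cap, 105 mm above the underside, on the axis; axes as the bottle's. Cap 44 mm diameter, from 88 to 121 mm high, fast on the bottle: turning it turns the bottle. A raised rib (6 mm wide, 5 mm high, 23 mm long) on its top runs from the middle out towards the label.
- label (a point): Middle of the white paper code label on the bottle's side, 36 mm above its underside and 29 mm from its axis. Axes as the bottle's.
- pull_grip (a point): Middle of the pull's black grip bar: 62 mm along its x, 22 mm thick along its y (grip it across this), 36 mm high along its z. Home, it is 33 mm out from the sloped face, the bar's underside 15 mm from it. Its z axis is the direction of pull, up and towards the reader's front, 40 degrees from vertical; its y is the reader's y. Moves with the pull.
- pull (a joint): Travel of the sprung pull in m: 0 fully home, 0.045 at its hard stop. A spring draws it home with about 5 N near home and 10 N at the stop; let go when out, it snaps back at well over 0.5 m/s.
- spare_bottle: Bystander: bottle of the same size without label or rib on its cap, behind the reader (its +x side). Origin: centre of its underside.
- dishes: Bystander: stack of three clear dishes, 60 mm diameter, 39 mm high, on the reader's base plate behind the rest disc. Origin: centre of its underside.
- flask: Bystander: flat clear culture flask with orange cap, about 80 x 145 x 34 mm, lying behind the reader (its +x side). Origin: underside, middle of the flat body.
- tube_rack: Bystander: white rack of tubes with orange caps, 90 x 200 mm, 118 mm high, to the robot's right. Origin: centre of its underside.
- tip_box: Bystander: grey tip box with clear lid, 85 x 125 x 82 mm, to the robot's left. Origin: centre of its underside.
- timer: Bystander: white square timer lying flat, 65 x 65 x 22 mm, in front of the reader (its -x side). Origin: centre of its underside.
There are look-alikes about, which are no part of the job. What is shaped like the bottle but green is not meant.

How it is judged (in metres and radians):
On the way, in this order (a step that is already met when the one before it is completed fails the run):
1. the label faces the scanner window, the bottle upright on its disc and let go (angle between the x axis of bottle and the y axis of reader, either way round below 0.22 rad and y of label in the frame of reader below 0.09 m and horizontal distance between bottle and rest below 0.015 m and angle between bottle's own z axis and vertical below 0.08 rad and z of bottle in the frame of reader below 0.019 m and contact force between the fingers and bottle below 0.3 N), for 0.3 s.
2. the pull is out at its stop, and held there, with the bottle still facing the window (angle between the x axis of bottle and the y axis of reader, either way round below 0.22 rad and y of label in the frame of reader below 0.09 m and horizontal distance between bottle and rest below 0.015 m and angle between bottle's own z axis and vertical below 0.08 rad and z of bottle in the frame of reader below 0.019 m and value of joint pull above 0.042 m), for 0.8 s.
At the end, for the whole second after the job is handed in: The bottle stands upright (within 0.08 rad) and at rest on the rest disc, within 15 mm of its centre, label facing the scanner window within 0.22 rad, nothing else moved over 25 mm, and the pull is home within 3 mm (angle between the x axis of bottle and the y axis of reader, either way round below 0.22 rad and y of label in the frame of reader below 0.09 m and horizontal distance between bottle and rest below 0.015 m and angle between bottle's own z axis and vertical below 0.08 rad and z of bottle in the frame of reader below 0.019 m and value of joint pull below 0.003 m and linear speed of bottle below 0.01 m/s); the robot touches nothing.
It fails at once if the pull snaps back (inward faster than 0.3 m/s) (velocity of joint pull below -0.3 m/s).
It fails at once if the bottle is tipped over (angle between bottle's own z axis and vertical above 0.6 rad).
It fails at once if a bystander is moved more than 25 mm or tipped (distance of any of spare_bottle, dishes, flask, tube_rack, tip_box, timer from where it was at the start of the episode above 0.025 m or angle between any of spare_bottle, dishes, flask, tube_rack, tip_box, timer's own z axis and vertical above 0.4 rad).
It also fails if it takes over 51 s, if anything falls off the work surface, if the arm or the gripper's body presses on something with over 40 N, if the wrist force passes 120 N, or if a joint passes its speed limit or range.

## Robot

A 7-joint arm with a two-finger parallel gripper is mounted at the origin on the work surface. World frame = base frame: x ahead of the robot, y to its left, z up, the work surface at z = 0. Lengths are in m, angles in degrees, forces in N, time in s.
With the tool pointing down it reaches from about 0.425 to 0.875 m from the base axis. Payload 4.7 kg.
Tool frame: the origin (TCP) lies at the very end of the fingers, on their centre line; the grasp point (between the pads) lies 19 mm behind it; z points along the fingers, y is the line along which they close (so a half turn about z gives the same grasp; the last joint's range is limited). The gripper opens to 87 mm and grips with 3 to 60 N. Pads are 19 mm wide; open, the fingers measure 117 mm over their backs; the gripper's body (75 mm by 190 mm) begins 51 mm behind the grasp point.
Start: joints at [-74.937, 18.392, -4.016, 83.108, 1.295, 78.541, -3.26], TCP at [0.16, 0.63, 0.223] pointing down, gripper open.
Joint ranges: [-163.93, 163.93], [-17.29, 119.83], [-79.2, 71.16], [3.27, 140.29], [-89.18, 269.18], [5.43, 117.66], [-154.24, 154.24]. Speed limits (degrees/s): [147.25, 147.25, 180, 180, 180, 180, 180].

## Interface

Orientations are given as [roll, pitch, yaw] about the fixed x, y, z axes, in that order (R = Rz(yaw) Ry(pitch) Rx(roll)).
In Python, from cell import get_obs, read_camera, sign_off, silhouettes gives the robot as it stands.
- The arm moves only by the tool play_rows, never from a script. Its argument "steps" is a list that holds one entry, the list of rows, each a list of 7 numbers: the shift along the tool's x, y, z in m, then the turn, a rotation vector about the tool's x, y, z in rad, then the finger opening in m, from 0 to 0.087. A call has 1 to 12 rows; each row shifts and turns the commanded pose from where the row before left it, along the tool's axes as they then stand; what a row does not reach is not made up. A row lasts 1/10 s, in which the tool goes at most 50 mm and 8.59 degrees, less where a joint would pass 70% of its speed; a pose out of reach is approached as far as the arm can. A call is refused whole if a number of a shift passes 0.05 or a number of a turn 0.15, either way. A call with a gripper value outside its range is refused whole. The fingers move at their own pace and stop on an object; "force" is the grip in N (left out, the last holds). Time passes only in rows, so rows that do not move let the fingers close. It gives the time, the measured TCP pose, the force, the opening and the grip force at its end, in the units of the state.
- get_obs(): the state, without advancing time (a new reading comes with each control period).
- read_camera(name): name is "scene" or "top" or "wrist"; returns a dict with "frame" (400x640x3 uint8, red, green, blue), "intrinsics" (3x3 intrinsics, pixels), "view" (4x4, takes a point from world to camera coordinates). Camera axes: x right, y up, looking along -z (the intrinsics and any distortion apply to the point x, -y, -z); pixel columns grow to the right and rows downward; lengths in m; the calibration is good to about 2 mm. The wrist camera is an equidistant fisheye: a pixel r from the principal point sees the ray r / f radians off the axis. A picture is of the moment at which its call begins. There is no depth.
- sign_off(): hands the job in; it is judged then, once.
Trained networks look in the newest picture that a camera, given by its name, has taken for a name from the list of things; names that differ only in an ending like _2 or _b are one class to them, and where a whole thing is asked for, a point or a joint stands for the part that bears it (a point fixed in the world has none). Each returns a list of dicts, best first, with "p" (0 to 1); they miss things now and then, are a little off and sometimes report something else, mostly with a low value. They report only what shows in the picture. A call takes as long as a camera call. They do not tell look-alikes from the thing itself.
- silhouettes(camera, name): "pixels" (400x640 bool, what is visible of it) and "extent" ([left, top, right, bottom] in pixels, round what is visible of it).
The state is a dict: "time_s": time; "qpos": joint angles; "joint_velocities": joint speeds; "effort": joint torques, N m; "tool_pos": TCP position; "tool_rot": TCP orientation; "force": force on the tool from outside, world axes, zero at the start; "wrist_torque": the same for the moment, N m; "grip_width": finger opening in m; "grasp_force": force on a finger pad.
Only numpy, scipy, OpenCV 4.12 (cv2) and the standard library are available. Lean on these libraries where they do the work, as an engineer would, in place of code of your own. Each camera call takes 0.05 s, during which the arm holds its last target. There are 200 camera calls.

## Working session

There is one attempt and no reset: what is moved stays moved. The work goes in short steps, Python scripts to look and compute and a tool call to move; the robot and the scene stay as the last step left them, time stands still between calls to the robot, and variables do not carry over. Pictures are saved under pics/ and viewed, at most 10 in all, crops included, and the job is handed in when it is done.

Besides the shell and the picture viewer there is one more tool, called as name(argument=value, ...) on one line, values as JSON. play_rows: Moves the arm, as the interface text tells. Its arguments: {"type":"object","properties":{"steps":{"type":"array","items":{"type":"array","items":{"type":"array","items":{"type":"number"}}}},"force":{"type":"number"}},"required":["steps"]}

```bash
mkdir -p pics; ls
python3 - <<'E'
from cell import *
import cv2,numpy as np
o=get_obs();print({k:np.round(v,3).tolist() for k,v in o.items()})
for c in ["scene","top","wrist"]:
    r=read_camera(c);cv2.imwrite(f"pics/{c}0.png",r["frame"][:,:,::-1])
    print(c,np.round(r["intrinsics"],1).tolist(),np.round(r["view"],3).tolist())
    if c!="wrist":
        for n in ["reader","bottle","cap","label","pull_grip","rest","window","slope","lamp_arm"]:
            print(n,[(round(d["p"],2),d["extent"]) for d in silhouettes(c,n)][:3])
a=cv2.imread("pics/scene0.png");b=cv2.imread("pics/top0.png")
E
```

```text
pics
{'time_s': 0.0, 'qpos': [-74.936, 18.441, -4.016, 83.178, 1.296, 78.54, -3.259], 'joint_velocities': [0.008, -0.083, 0.085, 0.009, -0.059, 0.031, 0.028], 'effort': [0.0, -49.128, -0.404, -31.252, -0.064, 0.044, 0.0], 'tool_pos': [0.16, 0.629, 0.221], 'tool_rot': [-179.887, 0.007, 165.747], 'force': [-0.421, -0.006, 0.023], 'wrist_torque': [0.014, 0.054, -0.013], 'grasp_force': 0.0, 'grip_width': 0.087}
scene [[453.8, 0.0, 316.3], [0.0, 453.8, 206.0], [0.0, 0.0, 1.0]] [[0.833, 0.553, -0.009, -0.49], [-0.405, 0.621, 0.671, 0.163], [0.376, -0.555, 0.742, -1.809], [0.0, 0.0, 0.0, 1.0]]
reader [(0.9, [233.9, 176.9, 341.9, 269.5])]
bottle [(0.97, [357.8, 230.2, 374.0, 265.3]), (0.95, [382.5, 219.8, 396.2, 253.7]), (0.74, [350.5, 189.9, 368.7, 222.7])]
cap [(0.82, [349.9, 185.6, 363.5, 224.7]), (0.73, [360.0, 254.4, 379.5, 292.6]), (0.71, [378.5, 218.2, 400.1, 251.6])]
label [(0.93, [377.5, 215.5, 397.7, 253.0]), (0.86, [356.2, 257.6, 379.0, 292.1]), (0.7, [351.0, 187.3, 365.5, 224.2])]
pull_grip []
rest [(0.64, [230.4, 176.1, 342.5, 268.3]), (0.44, [222.2, 248.5, 259.5, 292.2])]
windo
[... 514 characters left out ...]
166.9]), (0.81, [323.9, 193.1, 340.8, 211.6])]
cap [(0.74, [348.7, 128.7, 362.8, 151.9]), (0.73, [300.7, 135.3, 319.2, 159.3]), (0.72, [326.3, 143.3, 341.1, 167.1])]
label [(0.88, [302.9, 137.3, 317.1, 158.8]), (0.83, [279.2, 181.6, 293.9, 199.8]), (0.78, [346.5, 128.1, 364.3, 151.5])]
pull_grip []
rest [(0.78, [304.4, 180.5, 393.2, 294.3]), (0.57, [282.1, 228.4, 300.5, 248.6])]
window [(0.6, [308.4, 181.6, 393.9, 293.5])]
slope [(0.57, [309.9, 183.7, 394.4, 294.9])]
lamp_arm [(0.71, [307.0, 178.5, 396.6, 295.0])]
wrist [[309.7, 0.0, 322.6], [0.0, 309.7, 197.9], [0.0, 0.0, 1.0]] [[0.245, 0.969, -0.0, -0.649], [-0.937, 0.237, -0.258, 0.033], [-0.25, 0.064, 0.966, -0.39], [0.0, 0.0, 0.0, 1.0]]
```

Run:
```python
import cv2
a=cv2.imread("pics/scene0.png")[150:320,190:440];b=cv2.imread("pics/top0.png")[110:310,230:480]
cv2.imwrite("pics/s1.png",cv2.resize(a,(800,544),interpolation=2));cv2.imwrite("pics/t1.png",cv2.resize(b,(750,600),interpolation=2))
```

```text
(no output)
```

View pics/s1.png

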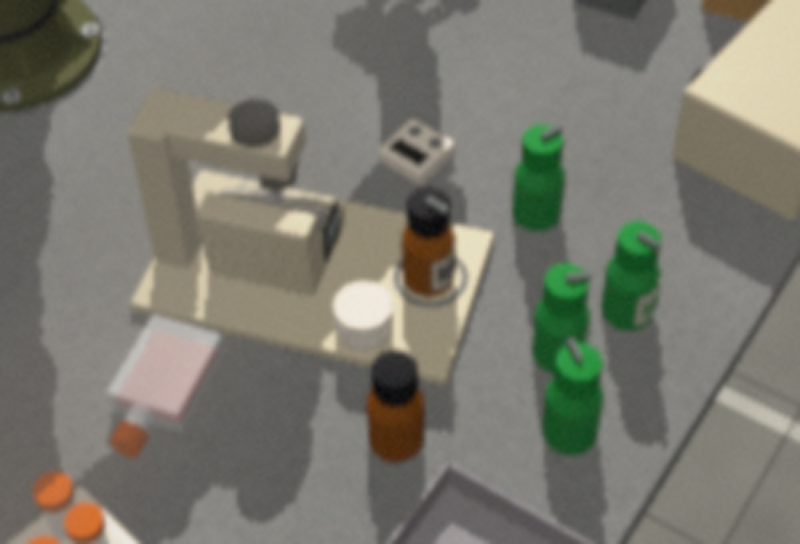

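View pics/t1.png

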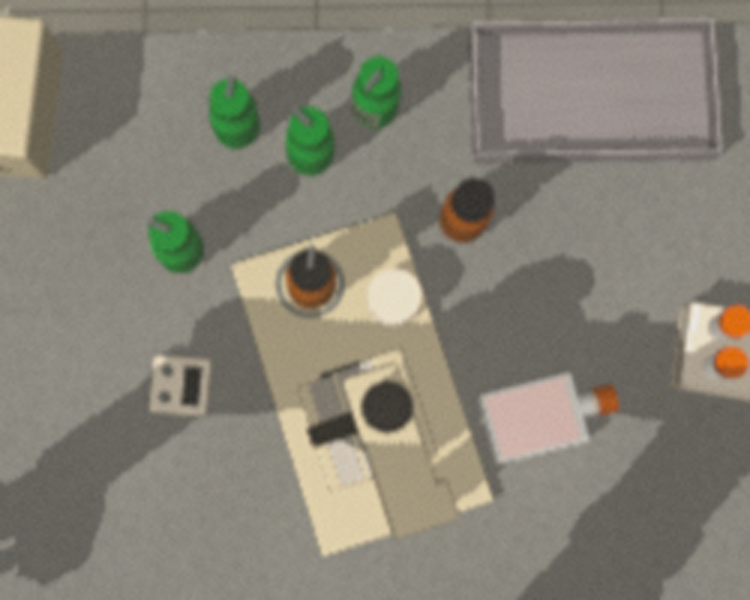

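```bash
cat > h.py <<'E'
import numpy as np,cv2
from scipy.optimize import least_squares
from scipy.spatial.transform import Rotation as Ro
from cell import *
def proj(cam,P):
    K=cam["intrinsics"];V=cam["view"];P=np.atleast_2d(P)
    c=P@V[:3,:3].T+V[:3,3]; c=c*[1,-1,-1]
    if cam.get("fish"):
        t=np.arctan2(np.hypot(c[:,0],c[:,1]),c[:,2]);r=np.hypot(c[:,0],c[:,1])
        n=c[:,:2]/r[:,None]*t[:,None]
    else: n=c[:,:2]/c[:,2:]
    return n*[K[0,0],K[1,1]]+[K[0,2],K[1,2]]
def ray(cam,px):  # pinhole/fisheye -> origin, dir
    K=cam["intrinsics"];V=cam["view"];n=(np.array(px)-[K[0,2],K[1,2]])/[K[0,0],K[1,1]]
    if cam.get("fish"):
        t=np.hypot(*n);d=np.array([*(n/t*np.sin(t)),np.cos(t)])
    else: d=np.array([*n,1.])
    d=V[:3,:3].T@(d*[1,-1,-1]);return -V[:3,:3].T@V[:3,3],d/np.linalg.norm(d)
def atz(cam,px,z):
    o,d=ray(cam,px);return o+d*(z-o[2])/d[2]
def rd(p,P): # reader frame mm -> world
    return Ro.from_euler('z',p[2]).apply(np.array(P)/1000.)+[p[0],p[1],0]
E
python3 - <<'E'
from h import *
T=read_camera("top");S=read_camera("scene")
tp=np.array([(232,265),(395,213),(493,500),(322,555),(310,284)])/3+[230,110]
tP=[(-100,150,15),(100,150,15),(100,-195,15),(-100,-195,15),(-20,100,15)]
sp=np.array([(447,372),(493,232)])/3.2+[190,150]
sP=[(100,150,15),(-100,150,15)]
f=lambda p:np.r_[(proj(T,rd(p,tP))-tp).ravel(),(proj(S,rd(p,sP))-sp).ravel()]
r=least_squares(f,[.6,-.05,-1.27],x_scale=[.1,.1,1]);p=r.x;np.save("p.npy",p)
print(p,np.degrees(p[2]),np.round(r.fun,1))
print("rest",rd(p,[-20,100,15]),"grip",rd(p,np.array([-20,-70,85])+33*np.array([-np.sin(np.radians(40)),0,np.cos(np.radians(40))])))
rib0=np.array((311,250))/3+[230,110];cc=np.array((311,265))/3+[230,110]
print("rib end",atz(T,rib0,.141),"cap c?",atz(T,cc,.136), "base disc proj cap", proj(T,[rd(p,[-20,100,136])]))
W=read_camera("wrist")["view"];o=get_obs();
V=W;C=-V[:3,:3].T@V[:3,3];print("wristcam",C,o["tool_pos"],o["qpos"])
E
```

```text
[ 0.5465313  -0.07567434 -1.27057278] -72.7984580039049 [-0.8 -0.5 -0.  -0.8  0.2 -0.  -0.   0.3 -0.3 -0.3 -1.1  1.  -0.4 -1.1]
rest [ 0.63614366 -0.02699555  0.015     ] grip [ 0.46747459 -0.05700711  0.11027947]
rib end [ 0.65126295 -0.03087412  0.141     ] cap c? [ 0.63613485 -0.03064105  0.136     ] base disc proj cap [[332.51233336 198.34580341]]
wristcam [0.09250553 0.64636997 0.38447139] [0.16005499 0.63000279 0.22257112] [-74.93943172  18.39405738  -4.01619685  83.10654931   1.29399611
  78.54265708  -3.26051643]
```

play_rows(steps=[[[-0.02,-0.015,-0.03,0,0,0,0.087],[-0.031,-0.026,-0.025,0,0,0,0.087],[-0.031,-0.026,0,0,0,0,0.087],[-0.031,-0.026,0,0,0,0,0.087],[-0.031,-0.026,0,0,0,0,0.087],[-0.031,-0.026,0,0,0,0,0.087],[-0.031,-0.026,0,0,0,0,0.087],[-0.031,-0.026,0,0,0,0,0.087],[-0.031,-0.026,0,0,0,0,0.087],[-0.031,-0.026,0,0,0,0,0.087],[-0.031,-0.026,0,0,0,0,0.087],[-0.031,-0.026,0,0,0,0,0.087]]])

```text
time_s: 2.4
tool_pos: [0.4366, 0.2479, 0.2779]
tool_rot: [179.9, 0.0, 165.7]
force: [0.4, 1.0, -0.1]
grip_width: 0.0869
grasp_force: 0.0
```

play_rows(steps=[[[-0.031,-0.026,0,0,0,0,0.087],[-0.031,-0.026,0,0,0,0,0.087],[-0.031,-0.026,0,0,0,0,0.087],[-0.031,-0.026,0,0,0,0,0.087],[-0.031,-0.026,0,0,0,0,0.087],[-0.031,-0.026,0,0,0,0,0.087],[-0.031,-0.026,0,0,0,0,0.087],[-0.031,-0.026,0,0,0,0,0.087],[-0.01,-0.014,0,0,0,-0.04,0.087],[0,0,0,0,0,0,0.087]]])

```text
time_s: 3.4
tool_pos: [0.6316, -0.0335, 0.2773]
tool_rot: [-179.9, 0.0, 167.7]
force: [0.4, -0.1, 0.4]
grip_width: 0.0872
grasp_force: 0.0
```

Run:
```python
from h import *
W=read_camera("wrist");W["fish"]=1;p=np.load("p.npy")
o=get_obs();print(o["tool_pos"],o["tool_rot"],o["qpos"],o["time_s"])
im=W["frame"][:,:,::-1].copy();cv2.imwrite("pics/w1raw.png",im)
print(proj(W,rd(p,[[-20,100,15],[-20,100,136],[-100,150,15],[100,150,15]])))
for n in ["cap","bottle"]:
  print(n,[(round(d["p"],2),d["extent"]) for d in silhouettes("wrist",n)][:4])
for q in rd(p,[[-20,100,15],[-20,100,136],[-100,150,15],[100,150,15],[-20,-70,85]]):
    x,y=proj(W,q)[0]; cv2.circle(im,(int(x),int(y)),2,(255,0,255),-1)
cv2.imwrite("pics/w1.png",cv2.resize(im,(800,500)))
```

```text
[ 0.63121057 -0.03067238  0.27733491] [-1.79973854e+02 -2.43497557e-02  1.67837169e+02] [-25.6314895   16.45360914  32.8700833   82.15452276  -8.86809034
  84.01354102  84.92973357] 3.45
[[328.97259311 169.49194454]
 [331.03548622 189.80596468]
 [395.42721616 173.00155784]
 [274.86733852 237.86025251]]
cap [(0.83, [389.8, 278.9, 420.2, 304.9]), (0.76, [413.8, 159.0, 486.5, 218.2]), (0.72, [289.8, 286.6, 322.3, 314.2]), (0.6, [331.9, 279.8, 366.9, 305.9])]
bottle [(0.97, [414.6, 158.2, 484.5, 215.9]), (0.97, [387.8, 276.8, 419.8, 305.5]), (0.82, [290.0, 289.5, 324.1, 317.0]), (0.69, [300.7, 149.3, 347.7, 215.0])]
```

View pics/w1.png

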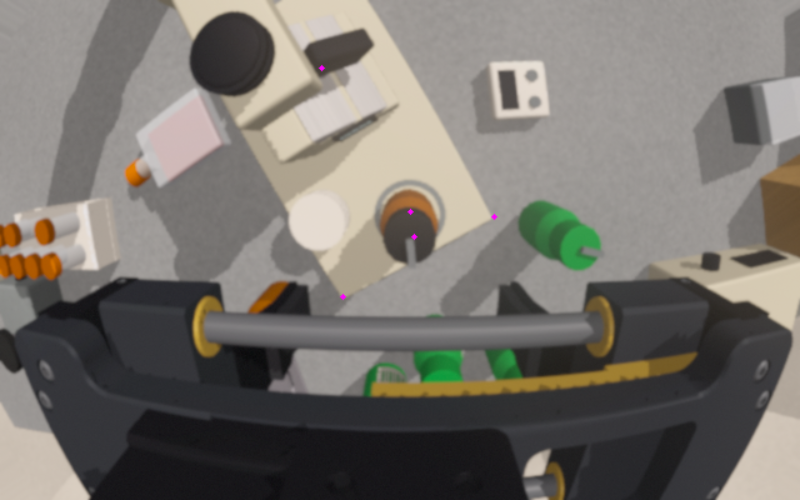

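Run:
```python
import cv2
a=cv2.imread("pics/w1raw.png")[130:240,260:405]
cv2.imwrite("pics/w2.png",cv2.resize(a,None,fx=5,fy=5,interpolation=2))
```

```text
(no output)
```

View pics/w2.png

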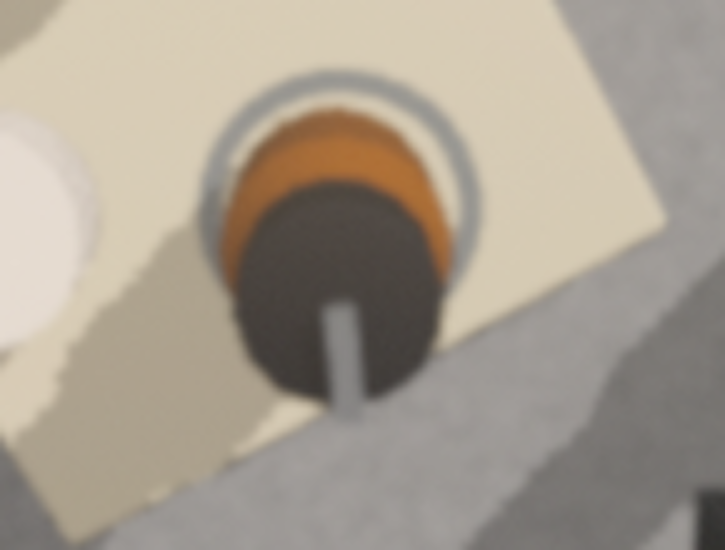

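Run:
```python
from h import *
W=read_camera("wrist");W["fish"]=1;p=np.load("p.npy")
f=lambda q:np.array(q)/5+[260,130]-.4
print("corners",atz(W,f((667,220)),.015),atz(W,f((75,545)),.015),rd(p,[[-100,150,15],[100,150,15]]))
c=atz(W,f((339,300)),.136);a=atz(W,f((340,303)),.141);b=atz(W,f((347,413)),.141)
print("cap",c,"rib",a,b,np.degrees(np.arctan2(*(b-a)[[1,0]])),np.linalg.norm(b-a))
# circle outline check
th=np.linspace(0,6.28,72)
for cc in [c,rd(p,[-20,100,136])]:
  pts=np.c_[cc[0]+.022*np.cos(th),cc[1]+.022*np.sin(th),0*th+.136];u=(proj(W,pts)-[260,130]+.4)*5;print(u.min(0),u.max(0))
dd=rd(p,[-20,100,15]);u=(proj(W,np.c_[dd[0]+.04*np.cos(th),dd[1]+.04*np.sin(th),0*th+.015])-[260,130]+.4)*5;print("disc",u.min(0),u.max(0))
```

```text
corners [0.65923625 0.06779554 0.015     ] [ 0.72036114 -0.12002426  0.015     ] [[ 0.66024848  0.06421277  0.015     ]
 [ 0.71939524 -0.12684131  0.015     ]]
cap [ 0.63454485 -0.02407343  0.136     ] rib [ 0.63400212 -0.02384048  0.141     ] [ 0.65667882 -0.027051    0.141     ] -8.058270170187619 0.022902842101808582
[229.85789937 192.18249841] [447.87327254 404.33995549]
[217.4948052  202.91309421] [435.17790821 414.40188475]
disc [179.33647268  63.35292328] [466.30097936 345.74478368]
```

play_rows(steps=[[[-0.001,0.004,0.02,0,0,0,0.087],[-0.001,0.0035,0.04,0,0,0,0.087],[0,0,0.04,0,0,0,0.087],[0,0,0.03,0,0,0,0.087],[0,0,0.02,0,0,0,0.087],[0,0,0.015,0,0,0,0.087],[0,0,0.005,0,0,0,0.087],[0,0,0,0,0,0,0.087]]])

```text
time_s: 4.4
tool_pos: [0.6347, -0.0215, 0.1076]
tool_rot: [180.0, -0.0, 168.1]
force: [-0.3, -0.7, 0.3]
grip_width: 0.0871
grasp_force: 0.0
```

Run:
```python
from h import *
W=read_camera("wrist");o=get_obs();print(o["tool_pos"],o["tool_rot"],o["qpos"],o["force"])
cv2.imwrite("pics/w3.png",cv2.resize(W["frame"][100:,100:540,::-1],None,fx=1.8,fy=1.8))
```

```text
[ 0.63529714 -0.02188711  0.10843172] [1.79966597e+02 6.83278571e-02 1.68073141e+02] [-24.90644442  22.8449545   30.84047142  94.24848744 -12.57914437
  66.30836101  87.09703419] [-0.03562589  0.25519407  0.57838001]
```

View pics/w3.png

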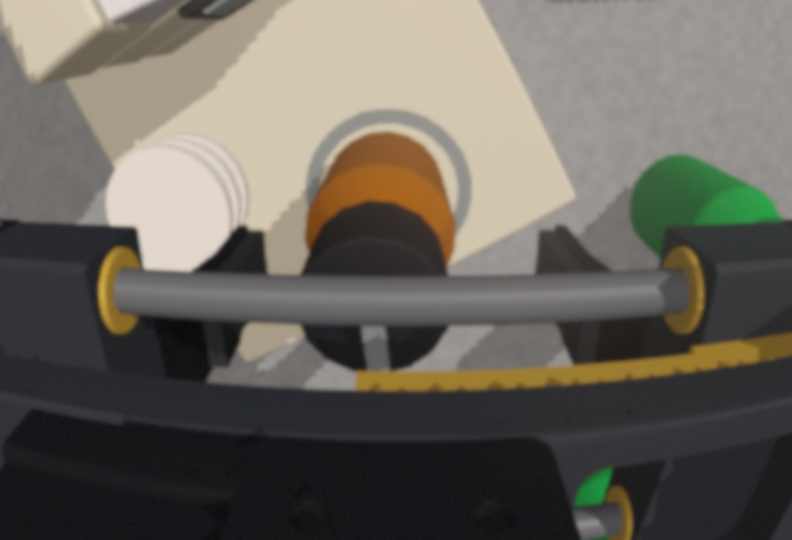

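play_rows(steps=[[[0,-0.006,0,0,0,0,0.087],[0,0,0,0,0,0,0.06],[0,0,0,0,0,0,0.052],[0,0,0,0,0,0,0.047],[0,0,0,0,0,0,0.04],[0,0,0,0,0,0,0.035],[0,0,0,0,0,0,0.035],[0,0,0,0,0,0,0.035]]], force=15)

```text
time_s: 5.25
tool_pos: [0.6335, -0.0284, 0.1075]
tool_rot: [-180.0, -0.0, 168.0]
force: [-0.0, -0.7, -0.1]
grip_width: 0.0435
grasp_force: 15.0
```

play_rows(steps=[[[0,0,0,0,0,0.07,0.035],[0,0,0,0,0,0.13,0.035],[0,0,0,0,0,0.135,0.035],[0,0,0,0,0,0.135,0.035],[0,0,0,0,0,0.135,0.035],[0,0,0,0,0,0.135,0.035],[0,0,0,0,0,0.135,0.035],[0,0,0,0,0,0.135,0.035],[0,0,0,0,0,0.135,0.035],[0,0,0,0,0,0.135,0.035],[0,0,0,0,0,0.135,0.035],[0,0,0,0,0,0.135,0.035]]])

```text
time_s: 6.45
tool_pos: [0.634, -0.0275, 0.1076]
tool_rot: [180.0, -0.0, 79.0]
force: [0.8, -0.7, -0.7]
grip_width: 0.0434
grasp_force: 15.0
```

play_rows(steps=[[[0,0,0,0,0,0.135,0.035],[0,0,0,0,0,0.135,0.035],[0,0,0,0,0,0.135,0.035],[0,0,0,0,0,0.135,0.035],[0,0,0,0,0,0.135,0.035],[0,0,0,0,0,0.135,0.035],[0,0,0,0,0,0.135,0.035],[0,0,0,0,0,0.135,0.035],[0,0,0,0,0,0.07,0.035],[0,0,0,0,0,0,0.035]]])

```text
time_s: 7.45
tool_pos: [0.6339, -0.0283, 0.1075]
tool_rot: [179.9, -0.0, 13.4]
force: [1.0, -1.1, -1.4]
grip_width: 0.0435
grasp_force: 15.0
```

Run:
```python
from h import *
T=read_camera("top");o=get_obs();print(o["tool_pos"],o["tool_rot"],o["qpos"],o["force"],o["grasp_force"],o["time_s"])
```

```text
[ 0.63384487 -0.02823084  0.10754208] [ 1.79955903e+02 -2.13345749e-02  1.34505041e+01] [-45.38981003  33.05324216  61.70525104  95.1138919  -30.58445292
  70.55344583 -53.53962291] [ 0.10915205 -0.69478551 -1.41139747] 14.972722590900958 7.5
```

play_rows(steps=[[[0,0,0,0,0,0,0.048],[0,0,0,0,0,0,0.06],[0,0,0,0,0,0,0.087],[0,0,0,0,0,0,0.087],[0,0,-0.03,0,0,0,0.087],[0,0,-0.045,0,0,0,0.087],[0,0,-0.045,0,0,0,0.087],[0,0,-0.045,0,0,0,0.087],[0,0,-0.01,0,0,0,0.087],[0,0,0,0,0,0,0.087]]])

```text
time_s: 8.5
tool_pos: [0.6344, -0.0288, 0.2846]
tool_rot: [180.0, -0.2, 13.3]
force: [-0.3, -0.0, -1.1]
grip_width: 0.0868
grasp_force: 0.0
```

Run:
```python
from h import *
W=read_camera("wrist");o=get_obs();print(o["tool_pos"],o["tool_rot"],o["qpos"])
cv2.imwrite("pics/w4raw.png",W["frame"][:,:,::-1])
np.savez("w4.npz",**W)
cv2.imwrite("pics/w4.png",cv2.resize(W["frame"][0:300,120:520,::-1],None,fx=2,fy=2,interpolation=2))
```

```text
[ 0.6335212  -0.02827196  0.28244416] [-1.79969101e+02 -3.27672399e-02  1.33486562e+01] [-47.38456238  25.6213398   66.32234235  82.06344391 -23.40097986
  87.2657817  -58.79358593]
```

View pics/w4.png

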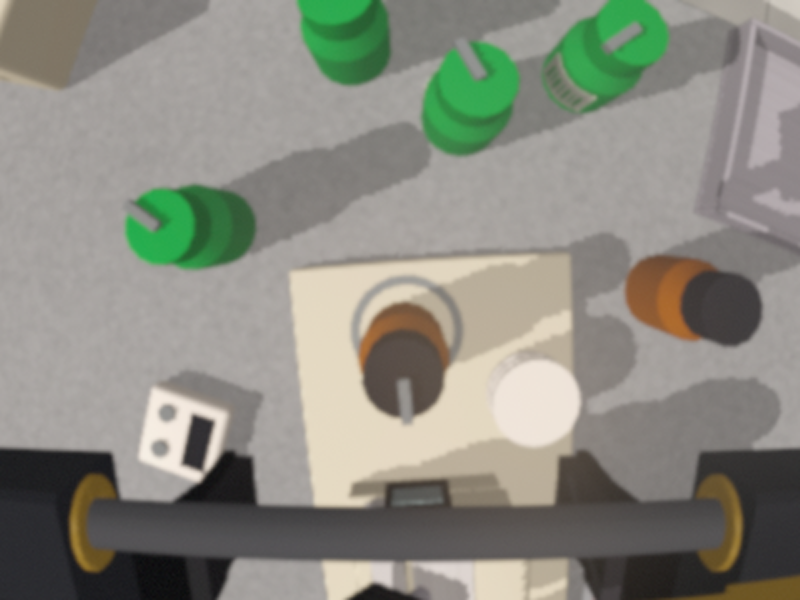

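Run:
```python
from h import *
W=dict(np.load("w4.npz"));W["fish"]=1;p=np.load("p.npy")
f=lambda q:np.array(q)/2+[120,0]-.25
a,b=atz(W,f((291,270)),.015),atz(W,f((570,254)),.015);d=b-a
e1,e2=atz(W,f((313,505)),.015),atz(W,f((329,598)),.015)
r0,r1=atz(W,f((403,380)),.141),atz(W,f((407,422)),.141)
print("corners",a,b,np.degrees(np.arctan2(d[1],d[0])),np.linalg.norm(d))
g=e1-a;print("left edge ang",np.degrees(np.arctan2(g[1],g[0])))
d=r1-r0;print("rib",r0,r1,np.degrees(np.arctan2(d[1],d[0])),"cap",atz(W,f((403,372)),.136))
print("win",atz(W,f((418,497)),.075))
yaw=np.arctan2(*(b-a)[[1,0]]);yaw=(yaw+p[2])/2
mid=(a+b)/2;q=[*(mid-Ro.from_euler('z',yaw).apply([0,.150,0]))[:2],yaw];print(q,"rest",rd(q,[-20,100,15]));np.save("q.npy",q)
s=np.sin(np.radians(40));c=np.cos(np.radians(40))
print("grip",rd(q,np.array([-20,-70,85])+33*np.array([-s,0,c])))
```

```text
corners [0.66302942 0.05905923 0.015     ] [ 0.7207734  -0.12930032  0.015     ] -72.9564212160511 0.19701189188105644
left edge ang -163.6853716333549
rib [ 0.63267943 -0.02921382  0.141     ] [ 0.61150598 -0.03635546  0.141     ] -161.36115626886365 cap [ 0.6356446 -0.0284956  0.136    ]
win [ 0.54353146 -0.06022428  0.075     ]
[np.float64(0.5485498338631662), np.float64(-0.07928304207921152), np.float64(-1.2719512716174481)] rest [ 0.63822922 -0.03072783  0.015     ]
grip [ 0.46951894 -0.06050685  0.11027947]
```

```bash
cat >> h.py <<'E'
def rows(p0,R0,p1,R1,N,w):
    out=[];w_=(R0.inv()*R1).as_rotvec()/N;R=R0
    for i in range(N):
        d=R.inv().apply((np.array(p1)-p0)/N);out.append([*np.round(d,4).tolist(),*np.round(w_,4).tolist(),w]);R=R*Ro.from_rotvec(w_)
    return out
def tgt():
    p=np.load("p.npy");y=np.array([-np.sin(p[2]),np.cos(p[2]),0]);s,c=np.sin(np.radians(40)),np.cos(np.radians(40))
    n=np.array([-np.cos(p[2])*s,-np.sin(p[2])*s,c]);z=-n;x=np.cross(y,z)
    g=rd(p,[-20,-70,85])+.033*n
    return g,n,Ro.from_matrix(np.c_[x,y,z])
E
python3 - <<'E'
from h import *
g,n,R=tgt();print(g,n,R.as_euler('xyz',degrees=True))
o=get_obs();R0=Ro.from_euler('xyz',o["tool_rot"],degrees=True)
R1=Ro.from_euler('xyz',[180,0,107.2],degrees=True)
for r in rows(o["tool_pos"],R0,[.45,.08,.283],R1,13,.087):print(r)
for r in rows([.45,.08,.283],R1,g+.11*n-.016*n+[0,.0,.03],R,6,.087):print(r)
E
```

```text
[ 0.46747459 -0.05700711  0.11027947] [-0.190094    0.61403598  0.76604444] [180.        40.       107.201542]
[-0.0118, -0.0114, -0.0, 0.0, -0.0001, -0.126, 0.087]
[-0.0103, -0.0128, -0.0, 0.0, -0.0001, -0.126, 0.087]
[-0.0086, -0.0139, -0.0, 0.0, -0.0001, -0.126, 0.087]
[-0.0068, -0.0149, -0.0, 0.0, -0.0001, -0.126, 0.087]
[-0.0049, -0.0157, -0.0, 0.0, -0.0001, -0.126, 0.087]
[-0.0029, -0.0161, -0.0, 0.0, -0.0001, -0.126, 0.087]
[-0.0008, -0.0164, -0.0, 0.0, -0.0001, -0.126, 0.087]
[0.0013, -0.0163, -0.0, 0.0, -0.0001, -0.126, 0.087]
[0.0033, -0.0161, -0.0, 0.0, -0.0001, -0.126, 0.087]
[0.0053, -0.0155, -0.0, 0.0, -0.0001, -0.126, 0.087]
[0.0072, -0.0147, -0.0, 0.0, -0.0001, -0.126, 0.087]
[0.009, -0.0137, -0.0, 0.0, -0.0001, -0.126, 0.087]
[0.0106, -0.0125, -0.0, 0.0, -0.0001, -0.126, 0.087]
[-0.0126, -0.004, 0.0118, -0.0, -0.1164, -0.0, 0.087]
[-0.0112, -0.004, 0.0132, -0.0, -0.1164, -0.0, 0.087]
[-0.0095, -0.004, 0.0144, -0.0, -0.1164, -0.0, 0.087]
[-0.0078, -0.004, 0.0154, -0.0, -0.1164, -0.0, 0.087]
[-0.006, -0.004, 0.0162, -0.0, -0.1164, -0.0, 0.087]
[-0.0041, -0.004, 0.0168, -0.0, -0.1164, -0.0, 0.087]
```

play_rows(steps=[[[-0.012,-0.0114,0,0,0,-0.126,0.087],[-0.0103,-0.0128,0,0,0,-0.126,0.087],[-0.0086,-0.014,0,0,0,-0.126,0.087],[-0.0068,-0.015,0,0,0,-0.126,0.087],[-0.005,-0.0157,0,0,0,-0.126,0.087],[-0.003,-0.016,0,0,0,-0.126,0.087],[-0.0008,-0.0164,0,0,0,-0.126,0.087],[0.0013,-0.0163,0,0,0,-0.126,0.087],[0.0033,-0.016,0,0,0,-0.126,0.087],[0.0053,-0.0155,0,0,0,-0.126,0.087],[0.0072,-0.0147,0,0,0,-0.126,0.087],[0.009,-0.0137,0,0,0,-0.126,0.087]]])

```text
time_s: 9.75
tool_pos: [0.4618, 0.0723, 0.2805]
tool_rot: [-179.8, 0.1, 100.4]
force: [0.4, -0.5, 0.0]
grip_width: 0.0869
grasp_force: 0.0
```

play_rows(steps=[[[0.0106,-0.0125,0,0,0,-0.126,0.087],[-0.0126,-0.004,0.012,0,-0.1164,0,0.087],[-0.0112,-0.004,0.013,0,-0.1164,0,0.087],[-0.0095,-0.004,0.0144,0,-0.1164,0,0.087],[-0.0078,-0.004,0.0154,0,-0.1164,0,0.087],[-0.006,-0.004,0.0162,0,-0.1164,0,0.087],[-0.004,-0.004,0.0168,0,-0.1164,0,0.087],[0,0,0,0,0,0,0.087]]])

```text
time_s: 10.55
tool_pos: [0.4455, 0.0003, 0.2075]
tool_rot: [-179.2, 40.3, 108.0]
force: [0.4, -0.6, -0.3]
grip_width: 0.0865
grasp_force: 0.0
```

Run:
```python
from h import *
W=read_camera("wrist");W["fish"]=1;o=get_obs();print(o["tool_pos"],o["tool_rot"],o["qpos"])
g,n,R=tgt();im=W["frame"][:,:,::-1].copy()
print("goal",g+.094*n,"proj",proj(W,[g]))
bx=lambda s:[g+R.apply([a*.031,b*.011,-.018]) for a in(-1,1) for b in (-1,1)]
for q in bx(1):
    x,y=proj(W,q)[0];im[int(y),int(x)]=(255,0,255)
print(R.inv().apply(g-o["tool_pos"]))
cv2.imwrite("pics/w5.png",cv2.resize(im[0:300,120:520],None,fx=2,fy=2,interpolation=0))
```

```text
[4.47061310e-01 3.59153394e-04 2.09367224e-01] [-179.48489412   40.14237361  107.67870794] [-70.94143912  -4.58224838  35.43323191 119.68809594  40.64864407
  82.19653093 -30.84805375]
goal [0.44960576 0.00071228 0.18228764] proj [[327.39632322 176.37333368]]
[0.01708839 0.00253507 0.11501102]
```

View pics/w5.png

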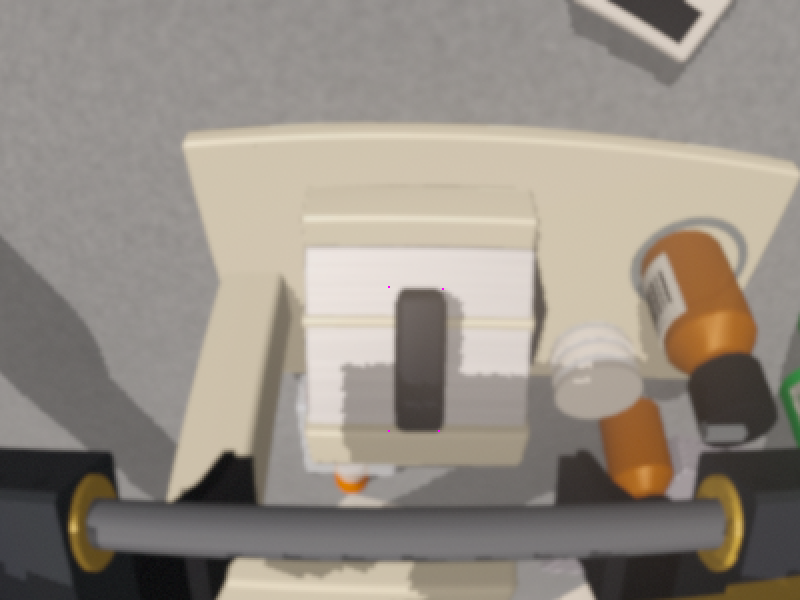

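play_rows(steps=[[[0.017,0.0055,0,0,0,0.006,0.07],[0,0,0.035,0,0,0,0.07],[0,0,0.035,0,0,0,0.07],[0,0,0.03,0,0,0,0.06],[0,0,0.02,0,0,0,0.055],[0,0,0.01,0,0,0,0.05],[0,0,0,0,0,0,0.05],[0,0,0,0,0,0,0.05]]])

```text
time_s: 11.4
tool_pos: [0.476, -0.0646, 0.102]
tool_rot: [179.6, 40.0, 106.7]
force: [-0.8, 0.4, -0.5]
grip_width: 0.0506
grasp_force: 0.0
```

Run:
```python
from h import *
W=read_camera("wrist");o=get_obs();print(o["tool_pos"],o["tool_rot"],o["qpos"],o["force"])
g,n,R=tgt();print(R.inv().apply(g-o["tool_pos"]))
cv2.imwrite("pics/w6.png",cv2.resize(W["frame"][50:350,120:520,::-1],None,fx=2,fy=2,interpolation=2))
```

```text
[ 0.47610606 -0.06414119  0.10205082] [179.56484474  39.94320204 106.70172086] [-64.92777934   5.64233788  41.50772543 126.0742656   41.65755981
  62.0256338  -30.79427785] [0.72119715 0.21013023 0.313191  ]
[ 0.00188672 -0.00613559 -0.01232488]
```

View pics/w6.png

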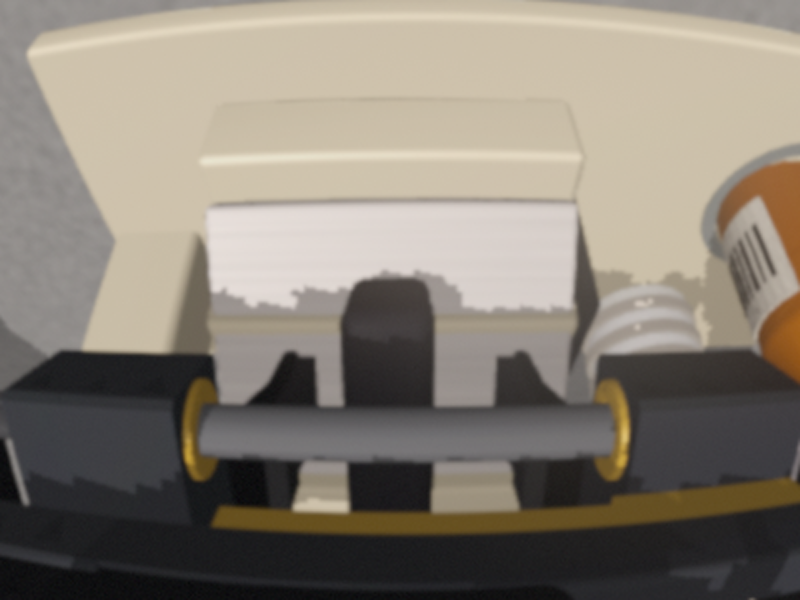

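play_rows(steps=[[[0.001,-0.004,0.004,0,0,0,0.05],[0,0,0,0,0,0,0.04],[0,0,0,0,0,0,0.03],[0,0,0,0,0,0,0.022],[0,0,0,0,0,0,0.012],[0,0,0,0,0,0,0.012],[0,0,0,0,0,0,0.012]]], force=45)

```text
time_s: 12.15
tool_pos: [0.4725, -0.0678, 0.0976]
tool_rot: [179.6, 40.0, 106.8]
force: [2.3, -0.3, -0.9]
grip_width: 0.0217
grasp_force: 45.0
```

play_rows(steps=[[[0,0,-0.004,0,0,0,0.012],[0,0,-0.005,0,0,0,0.012],[0,0,-0.005,0,0,0,0.012],[0,0,-0.005,0,0,0,0.012],[0,0,-0.005,0,0,0,0.012],[0,0,-0.005,0,0,0,0.012],[0,0,-0.005,0,0,0,0.012],[0,0,-0.005,0,0,0,0.012],[0,0,-0.004,0,0,0,0.012],[0,0,-0.001,0,0,0,0.012],[0,0,0,0,0,0,0.012]]])

```text
time_s: 13.25
tool_pos: [0.4643, -0.0412, 0.1308]
tool_rot: [179.6, 40.0, 106.7]
force: [7.4, -3.0, -9.0]
grip_width: 0.0215
grasp_force: 45.0
```

play_rows(steps=[[[0,0,-0.001,0,0,0,0.012],[0,0,-0.001,0,0,0,0.012],[0,0,-0.001,0,0,0,0.012],[0,0,0,0,0,0,0.012]]])

```text
time_s: 13.65
tool_pos: [0.4639, -0.0401, 0.1322]
tool_rot: [179.6, 40.0, 106.7]
force: [13.9, -7.1, -18.0]
grip_width: 0.0215
grasp_force: 45.0
```

play_rows(steps=[[[0,0,0,0,0,0,0.012],[0,0,0,0,0,0,0.012],[0,0,0,0,0,0,0.012],[0,0,0,0,0,0,0.012],[0,0,0,0,0,0,0.012],[0,0,0,0,0,0,0.012],[0,0,0,0,0,0,0.012],[0,0,0,0,0,0,0.012],[0,0,0,0,0,0,0.012],[0,0,0,0,0,0,0.012],[0,0,0,0,0,0,0.012],[0,0,0,0,0,0,0.012]]])

```text
time_s: 14.85
tool_pos: [0.4639, -0.0401, 0.1322]
tool_rot: [179.6, 40.0, 106.7]
force: [13.5, -6.8, -16.4]
grip_width: 0.0219
grasp_force: 45.0
```

play_rows(steps=[[[0,0,0.003,0,0,0,0.012],[0,0,0.004,0,0,0,0.012],[0,0,0.004,0,0,0,0.012],[0,0,0.005,0,0,0,0.012],[0,0,0.005,0,0,0,0.012],[0,0,0.005,0,0,0,0.012],[0,0,0.005,0,0,0,0.012],[0,0,0.005,0,0,0,0.012],[0,0,0.005,0,0,0,0.012],[0,0,0.004,0,0,0,0.012],[0,0,0.001,0,0,0,0.012],[0,0,0,0,0,0,0.012]]])

```text
time_s: 16.05
tool_pos: [0.4723, -0.0674, 0.0982]
tool_rot: [179.6, 40.0, 106.7]
force: [5.2, -1.0, -4.9]
grip_width: 0.0218
grasp_force: 45.0
```

play_rows(steps=[[[0,0,0.001,0,0,0,0.012],[0,0,0.001,0,0,0,0.012],[0,0,0,0,0,0,0.012]]])

```text
time_s: 16.35
tool_pos: [0.4726, -0.0679, 0.0975]
tool_rot: [179.7, 40.0, 106.8]
force: [-0.8, 3.8, 6.1]
grip_width: 0.0214
grasp_force: 45.0
```

play_rows(steps=[[[0,0,0,0,0,0,0.03],[0,0,0,0,0,0,0.045],[0,0,0,0,0,0,0.055],[0,0,0,0,0,0,0.055],[0,0,-0.01,0,0,0,0.055],[0,0,-0.03,0,0,0,0.055],[0,0,-0.04,0,0,0,0.055],[0,0,-0.04,0,0,0,0.055],[0,0,-0.01,0,0,0,0.055],[0,0,0,0,0,0,0.055]]])

```text
time_s: 17.35
tool_pos: [0.448, 0.0128, 0.1972]
tool_rot: [179.5, 39.9, 106.8]
force: [0.5, -0.3, -1.3]
grip_width: 0.0551
grasp_force: 0.0
```

Run:
```python
from h import *
W=read_camera("wrist");o=get_obs();print(o["tool_pos"],o["force"],o["grip_width"],o["time_s"])
cv2.imwrite("pics/w7.png",cv2.resize(W["frame"][0:300,120:520,::-1],None,fx=2,fy=2,interpolation=2))
```

```text
[0.44737931 0.0111925  0.19617683] [-1.23356292  0.08031506 -1.27647987] 0.055030900158021125 17.4
```

View pics/w7.png

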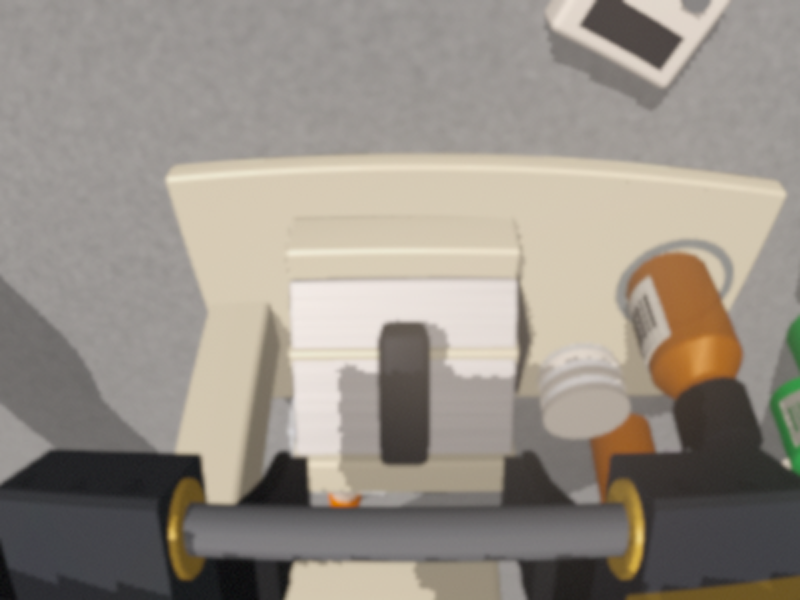

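The grip bar at (405,392) is home and released. The bottle at (685,320) stands upright on its disc with its label towards the window, and nothing is touching it.

```bash
python3 -c "
from cell import *
print(sign_off())"
```

```text
the job is handed in; nothing more can be done
None
```

The job is handed in at about 17 s. The bottle's label faces the scanner window to within about 2° by my estimate, about 5 mm off the disc's centre. The pull was held at its stop for over a second and eased back home. The last picture showed the bottle upright and nothing visibly disturbed; sign-off returned no verdict.

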